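Open the bottle case and load the brown bottle

ROBOT

A 6-joint arm with a two-finger parallel gripper is mounted at the origin on a cart in front of the work surface, level with it; the furniture and walls round the work are solid. World frame = base frame: x ahead of the robot, y to its left, z up, the work surface at z = 0. Lengths are in m, angles in rad, forces in N, time in s.
With the tool pointing down it reaches from about 0.35 to 0.875 m from the base axis. Payload 4.2 kg.
Tool frame: the origin (TCP) lies between the finger pads; the fingertips stand r.tcp_to_tips ahead of it and the grasp point (between the pads) is the TCP (r.tcp_to_tips is the distance from the TCP to the fingertips, in m); x points along the fingers, y is the direction in which the jaws open and shut, and the axes are right-handed (so a half turn about x gives the same grasp; the last joint's range is limited). The gripper opens to 87 mm and grips with 3 to 60 N. Pads are 19 mm wide; open, the fingers measure 117 mm over their backs; the gripper's body (75 mm by 190 mm) begins 51 mm behind the grasp point.
Start: joints at [0.259, 0.385, 0.008, 0, -1.194, -0.259], TCP at [0.625, 0, 0.242] pointing down, gripper open.
Joint ranges: [-3.14, 3.14], [-1.21, 2.06], [-1.07, 1.41], [-3.16, 2.05], [-2.99, -0.16], [-3.1, 3.1]. Speed limits (rad/s): [2.79, 2.79, 3.14, 3.14, 3.14, 3.14].

INTERFACE

Orientations are given as a 3x3 rotation matrix whose columns are the frame's x, y, z axes.
In Python, from rig import r gives the robot as it stands. The module is installed in compiled form; this text tells all that it offers. Calls block until the motion is done:
- r.move_ptp(position, orientation): joint-space move of the TCP to a pose.
- r.move_l(position, ori=None, rate=0.15): straight line of the TCP; ori=None keeps the orientation; rate is the mean speed in m/s.
- r.move_joints(angles): joint-space move.
- r.open_gripper() and r.gripper_close(): open the fingers fully, or close them until they stop; the grip force is fixed at half the most.
- r.dwell(seconds).
- r.solve_ik(position, orientation): joint angles nearest the present ones, or None.
- r.state(): the state.
- r.read_camera(name): name is "scene" or "side" or "wrist"; returns the picture (420x560x3 uint8, blue, green, red); there is no depth.
- r.get_calibration(name): a dict with "K" (3x3 intrinsics, pixels), "rvec" (rotation vector, rad) and "tvec" (3), from world to camera coordinates, as OpenCV has them. Camera axes: x right, y down, z forward; pixel columns grow to the right and rows downward; lengths in m; the calibration is good to about 2 mm. A picture is of the moment at which its call begins: read the wrist's pose just before it. get_calibration takes no time and is no camera call; for the wrist camera it gives the pose at the moment of the call.
A pose or a line that the arm cannot do raises r.IKError and nothing moves.
- r.sign_off(): hands the job in, once; it reports no verdict.
The state is a dict: "time": time; "joint_positions": joint angles; "joint_velocities": joint speeds; "effort": joint torques, N m; "position": TCP position; "eef_rot": TCP orientation; "force": force on the tool from outside, world axes, zero at the start; "moment": the same for the moment, N m; "opening": opening from 0.0 (shut) to 1.0 (fully open).
Only numpy, scipy, OpenCV 4.12 (cv2) and the standard library are available. Lean on these libraries where they do the work, as an engineer would, in place of code of your own. Each camera call takes 0.05 s, during which the arm holds its last target. There are 200 camera calls.

TASK

Lift the lid of the grey carrying case by its black handle, over the point where the spring hinges take it, until it rests fully open on its stop. Then pick up the brown bottle with the black cap and lower it upright into the empty compartment, the one with the green pad, letting go only once it stands on the pad. Leave the lid fully open and the two white bottles where they stand.

Things in the scene. Friction and masses are not known exactly. Their poses are not given: they have to be found in the camera images.
- case: Grey carrying case, fixed to the worktop, 126 (x) x 196 (y) mm, closed height 151 mm. Origin: centre of its underside; z up, x from the handle side (front) to the hinge side (back). The tub is 84 mm high, walls and floor 5 mm; one 5 mm wall across the middle makes two open-topped compartments side by side along y, each 116 (x) x about 90 (y) x 79 deep, centred at y = +48 and -48 mm. A white bottle stands in one, the other is empty but for the green pad.
- case_lid (a joint): Angle of the case lid in rad: 0 closed, 1.85 fully open against its stop (leaning back past upright). The lid is a hollow cover 66 mm deep, 0.8 kg. Its hinges are at the back, at rim height, and turn about the case's y axis; opening moves the handle up and back. Springs help: below about 0.7 rad the lid falls shut when let go, beyond about 0.9 rad it swings on by itself, damped, to the stop and stays. It takes 2 to 3 N at the handle to lift.
- handle (a point): Middle of the lid's black handle: a round bar 12 mm thick, 100 mm long, parallel to the case's y axis, standing 44 mm (bar centre) off the front face of the lid on two end posts, so that a finger passes between bar and lid. With the lid closed it is 126 mm above the worktop and 107 mm in front of the case's centre. The point moves with the lid.
- hinge (a point): Point on the hinge axis, middle of the case's width, 84 mm above the worktop at the back of the case; the axis runs along the case's y. From here the handle lies 170 mm in front and 42 mm up when the lid is closed.
- pad_top (a point): Centre of the top of the green pad, 96 x 80 x 3 mm, fixed on the floor of the empty compartment (in either the left or the right one), 8 mm above the worktop; axes as the case's. Hidden while the lid is shut.
- brown_mid (a point): Centre, half-way up, of the brown bottle: 54 mm across, 125 mm tall, 0.15 to 0.3 kg, loose, standing on the worktop; z up along its axis. Its black screw cap is fixed, 35 mm across, from 103 to 125 mm above the bottle's underside, with a sloping shoulder widening below it; grasp it by the cap from above, so that the fingers stay above the tub's rim.
- flat_mid (a point): Centre, half-way up, of the white bottle with blue cap that stands in the case: 60 mm across, 120 mm tall, loose. Leave it alone.
- pp_mid (a point): Centre, half-way up, of the white bottle with blue cap that stands on the worktop near the brown one: 64 mm across, 130 mm tall, loose. Leave it alone.
There are look-alikes about, which are no part of the job. What is shaped like the part that bears brown_mid but pink or yellow is not meant.

How it is judged:
On the way, in this order (a step that is already met when the one before it is completed fails the run):
1. the lid is open and rests on its stop (value of joint case_lid above 1.75 rad and velocity of joint case_lid below 0.1 rad/s), for 0.2 s.
2. the brown bottle, still held, is upright in the empty compartment, within 20 mm of the pad (horizontal distance between brown_mid and pad_top below 0.038 m and z of brown_mid in the frame of pad_top below 0.0825 m and angle between brown_mid's own z axis and vertical below 0.25 rad and contact force between the fingers and brown_bottle above 0.5 N), for 0.05 s.
At the end, for the whole second after the job is handed in: The lid stays open on its stop (beyond 1.75 of 1.85 rad); the brown bottle stands at rest on the green pad, upright within 0.1 rad, its axis within 38 mm of the pad's centre (anywhere it can stand in that compartment), released (value of joint case_lid above 1.75 rad and horizontal distance between brown_mid and pad_top below 0.038 m and z of brown_mid in the frame of pad_top between 0.055 and 0.068 m and angle between brown_mid's own z axis and vertical below 0.1 rad and linear speed of brown_bottle below 0.03 m/s); the robot touches nothing.
It fails at once if the white bottle in the case is shifted more than 30 mm or tipped (distance of flat_mid from where it was at the start of the episode above 0.03 m or angle between flat_mid's own z axis and vertical above 0.4 rad).
It fails at once if the white bottle on the worktop is shifted more than 30 mm or tipped (distance of pp_mid from where it was at the start of the episode above 0.03 m or angle between pp_mid's own z axis and vertical above 0.4 rad).
It also fails if it takes over 51 s, if anything falls off the work surface, if the arm or the gripper's body presses on something with over 40 N, if the wrist force passes 120 N, or if a joint passes its speed limit or range.

## Working session

There is one attempt and no reset: what is moved stays moved. The work goes in short steps, each a Python script; the robot and the scene stay as the last script left them, time stands still between calls to the robot, and variables do not carry over. Pictures are saved under pics/ and viewed, about 8 in all and at most 12, crops included, and the job is handed in when it is done.

```bash
mkdir -p pics; cat > h.py <<'E'
import numpy as np, cv2
from rig import r
def cam(n):
    c=r.get_calibration(n); R=cv2.Rodrigues(np.array(c["rvec"],float))[0]; t=np.array(c["tvec"],float).ravel()
    return np.array(c["K"],float),R,t
def ray(c,px):
    K,R,t=c; d=R.T@np.linalg.inv(K)@np.array([px[0],px[1],1.]); return -R.T@t,d/np.linalg.norm(d)
def onz(c,px,z):
    o,d=ray(c,px); return o+d*(z-o[2])/d[2]
def tri(*obs):
    A=np.zeros((3,3));b=np.zeros(3);L=[ray(*x) for x in obs]
    for o,d in L: P=np.eye(3)-np.outer(d,d);A+=P;b+=P@o
    p=np.linalg.solve(A,b); return p,[np.linalg.norm((np.eye(3)-np.outer(d,d))@(p-o)) for o,d in L]
def proj(c,p):
    K,R,t=c;q=K@(R@np.asarray(p)+t);return q[:2]/q[2]
E
python3 - <<'E'
from h import *
for n in("scene","side","wrist"):
    c=cam(n);im=r.read_camera(n);cv2.imwrite(f"pics/{n}0.png",im);print(n,ray(c,(280,210)),c[0][0,0])
s=r.state();print(s["time"],s["position"],r.tcp_to_tips)
E
```

```text
scene (array([-0.14896972, -0.4414273 ,  0.47416557]), array([ 0.80789453,  0.38801275, -0.44356797])) 435.47133037572974
side (array([0.39703763, 0.60368992, 0.57243468]), array([ 0.13890609, -0.81117079, -0.56807311])) 385.95054452759956
wrist (array([ 0.62594455, -0.0827428 ,  0.38296818]), array([-0.00330788,  0.31156398, -0.95021942])) 296.88685742187596
0.15 [6.24592953e-01 2.76982747e-05 2.40751181e-01] 0.019
```

View pics/scene0.png

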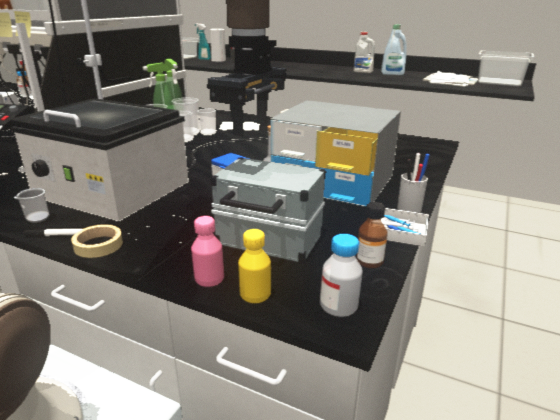

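View pics/side0.png

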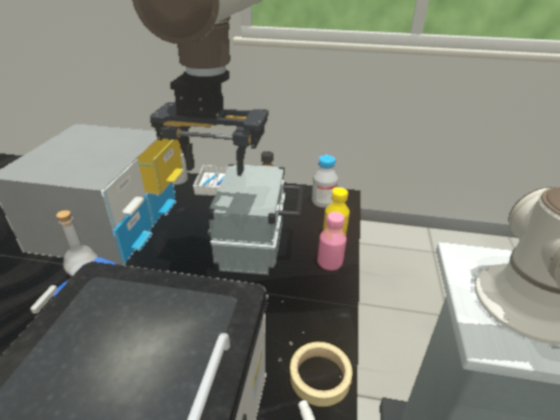

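Scene: case with its handle at about (252,205). The bottle candidates are pink (207,252), yellow (255,267), white with blue cap (342,275) and brown with black cap (372,237). Brown body plus black cap matches only (372,237), so I'll confirm that with a crop.

```bash
python3 - <<'E'
import cv2,numpy as np
a=cv2.imread("pics/scene0.png")[155:320,180:445];b=cv2.imread("pics/side0.png")[135:280,195:365]
a=cv2.resize(a,None,fx=3,fy=3,interpolation=2);cv2.imwrite("pics/a.png",a)
b=cv2.resize(b,None,fx=4,fy=4,interpolation=2);cv2.imwrite("pics/b.png",b)
E
```

```text
(no output)
```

View pics/a.png

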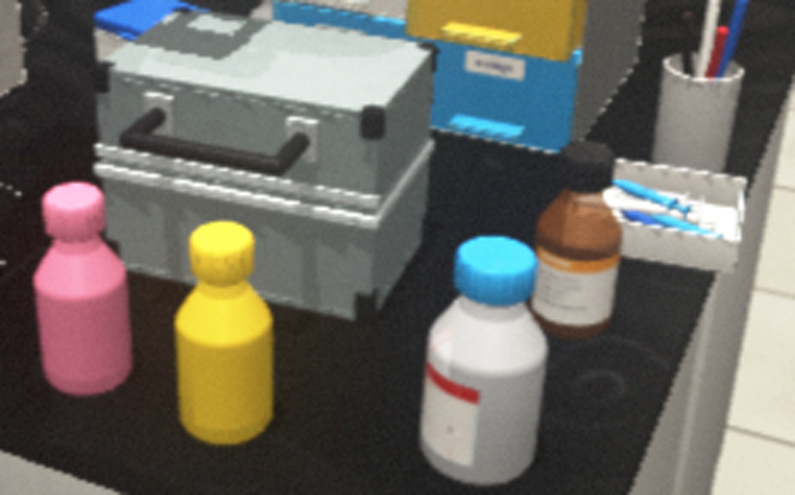

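View pics/b.png

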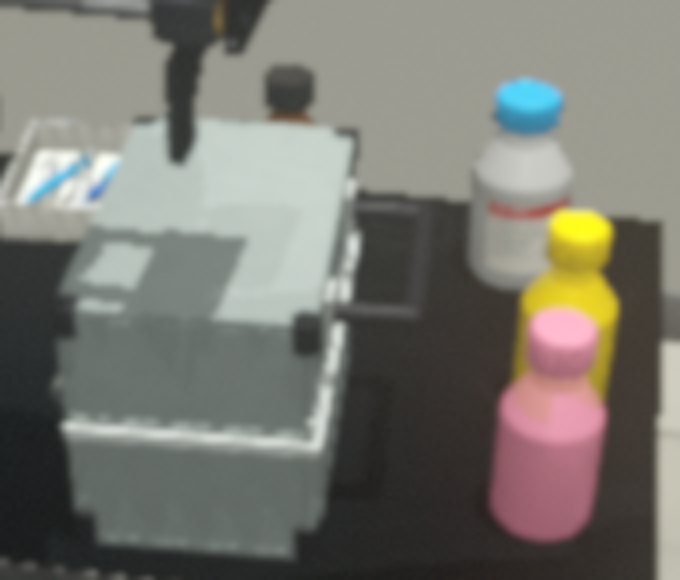

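View pics/wrist0.png

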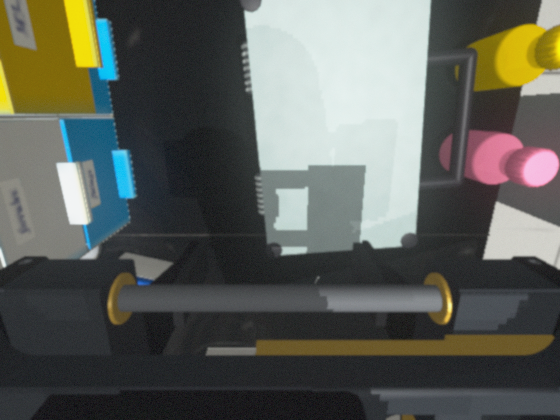

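```bash
python3 - <<'E'
from h import *
S,D,W=cam("scene"),cam("side"),cam("wrist")
L=tri((S,(222.3,200.7)),(D,(298.8,212)),(W,(460,183)));R=tri((S,(274.3,209.3)),(D,(300.5,186.8)),(W,(467,52)))
print("hL",L);print("hR",R);d=L[0]-R[0];print(np.linalg.norm(d),"yaw",np.arctan2(-d[0],d[1]))
print("mid",(L[0]+R[0])/2)
# cap: dark blob centre (mid height of cap)
print("cap",tri((S,(180+588/3,155+168/3)),(D,(195+290/4,135+92/4))))
print("captop at .125",onz(S,(180+588/3,155+153/3),.125),onz(D,(195+290/4,135+75/4),.125))
# white pp cap top, yellow, pink cap tops
print("pp",tri((S,(180+496/3,155+250/3)),(D,(195+530/4,135+92/4))))
print("yel",tri((S,(180+223/3,155+235/3)),(D,(195+580/4,135+222/4))))
print("pink",tri((S,(180+74/3,155+198/3)),(D,(195+563/4,135+325/4))))
# lid top corners in wrist
for p in((249,0),(269,250),(419,247),(430,0)):print(onz(W,p,.151))
# drawer box top-front corner in scene and case front bottom corner
print("case bottom right front",onz(S,(180+360/3,155+315/3),0), "box corner base",onz(S,(180+570/3,155+150/3),0))
E
```

```text
hL (array([ 0.46709467, -0.02578398,  0.12978048]), [np.float64(0.0014079359178267848), np.float64(0.0017788550164990996), np.float64(0.0015998142193992845)])
hR (array([ 0.47859772, -0.12844462,  0.12787523]), [np.float64(0.0005006315131064512), np.float64(0.0016107944002800394), np.float64(0.0015527925580357746)])
0.10332065186233379 yaw 0.11158383324971888
mid [ 0.4728462  -0.0771143   0.12882785]
cap (array([ 0.58562511, -0.28642261,  0.11169562]), [np.float64(0.0018424913812906789), np.float64(0.0018424913812907253)])
captop at .125 [ 0.58297578 -0.28663534  0.125     ] [ 0.58364391 -0.28085317  0.125     ]
pp (array([ 0.42940991, -0.27712857,  0.13166926]), [np.float64(0.0011195305306531385), np.float64(0.0011195305306532016)])
yel (array([ 0.39004408, -0.13639875,  0.12506768]), [np.float64(0.00038047219866051764), np.float64(0.00038047219866052805)])
pink (array([ 0.39291031, -0.03752305,  0.12327422]), [np.float64(0.00031334154983588404), np.float64(0.00031334154983588425)])
[ 0.64614765 -0.15521404  0.151     ]
[0.63468212 0.02952421 0.151     ]
[0.50609598 0.02679858 0.151     ]
[ 0.52439165 -0.15525396  0.151     ]
case bottom right front [ 5.30623987e-01 -1.60600677e-01  5.55111512e-17] box corner base [ 0.84380124 -0.21618914  0.        ]
```

The crop confirms it: the brown bottle with the black cap is at (372,237) in the scene picture. Pink and yellow are the decoys, and the white bottle is on the worktop nearby. Handle mid comes out at (0.473, -0.077, 0.128) with 103 mm bar length, which matches the given 126 and 100 mm. Next: push the bar up and over from the front and below with closed fingers, the tool pitched 60° down. First I'll check IK over the whole path.

```bash
cat >> h.py <<'E'
yaw=.108; cx=np.array([np.cos(yaw),np.sin(yaw),0]); cy=np.array([-np.sin(yaw),np.cos(yaw),0]); ez=np.array([0,0,1.])
mid=np.array([.4725,-.077,.127]); hinge=mid+.170*cx-.042*ez; case=mid+.107*cx; case[2]=0
def bar(th): c,s=np.cos(th),np.sin(th); return hinge+(-.170*c+.042*s)*cx+(.042*c+.170*s)*ez
def ori(p,sg=1):
    x=np.cos(p)*cx-np.sin(p)*ez; y=sg*cy; return np.column_stack([x,y,np.cross(x,y)])
P=np.radians(60); D=np.cos(P)*cx-np.sin(P)*ez; N=-np.sin(P)*cx-np.cos(P)*ez
def tcp(th,perp=.016,depth=.005): return bar(th)+perp*N+depth*D
E
python3 - <<'E'
from h import *
for sg in(1,-1):
    print(sg)
    for p in [tcp(0,.03,-.09),tcp(0,.026)]+[tcp(t) for t in(0,.4,.8,1.2)]:
        q=r.solve_ik(p,ori(P,sg)); print(p.round(3),None if q is None else np.round(q,2))
S=cam("scene")
b=np.array([.844,-.216]);print([proj(S,[*b,z]).round() for z in(0,.1,.15,.2,.25)])
E
```

```text
1
[ 0.402 -0.085  0.19 ] [ 0.22 -0.16 -0.97  0.24 -0.25 -1.91]
[ 0.453 -0.079  0.11 ] None
[ 0.461 -0.078  0.115] None
[ 0.491 -0.075  0.178] [ 0.19  0.04 -0.83  0.23 -0.18 -1.87]
[ 0.542 -0.069  0.224] [ 0.19  0.07 -0.61  0.11 -0.37 -1.75]
[ 0.608 -0.062  0.246] [ 0.18  0.15 -0.44  0.08 -0.46 -1.7 ]
-1
[ 0.402 -0.085  0.19 ] [ 0.22 -0.16 -0.97  0.24 -0.25  1.24]
[ 0.453 -0.079  0.11 ] None
[ 0.461 -0.078  0.115] None
[ 0.491 -0.075  0.178] [ 0.19  0.04 -0.83  0.23 -0.18  1.27]
[ 0.542 -0.069  0.224] [ 0.19  0.07 -0.61  0.11 -0.37  1.39]
[ 0.608 -0.062  0.246] [ 0.18  0.15 -0.44  0.08 -0.46  1.44]
[array([370., 205.]), array([374., 168.]), array([377., 148.]), array([379., 127.]), array([381., 105.])]
```

```bash
python3 - <<'E'
import h
from h import *
for deg in(63,66,69,72,75,78):
    h.P=P=np.radians(deg);h.D=np.cos(P)*cx-np.sin(P)*ez;h.N=-np.sin(P)*cx-np.cos(P)*ez
    print(deg)
    for p in [tcp(0,.03,-.09),tcp(0,.026)]+[tcp(t) for t in(0,.3,.6,1.2)]:
        q=r.solve_ik(p,ori(P,1)); print("  ",None if q is None else np.round(q,2))
E
```

```text
63
   [ 0.23 -0.14 -0.89  0.16 -0.35 -1.82]
   None
   None
   [ 0.2   0.06 -0.81  0.18 -0.23 -1.82]
   [ 0.19  0.06 -0.66  0.1  -0.39 -1.74]
   [ 0.18  0.17 -0.39  0.06 -0.54 -1.68]
66
   [ 0.22 -0.12 -0.83  0.11 -0.45 -1.77]
   None
   None
   [ 0.2   0.07 -0.75  0.11 -0.33 -1.76]
   [ 0.19  0.07 -0.61  0.08 -0.47 -1.71]
   [ 0.18  0.18 -0.35  0.05 -0.63 -1.67]
69
   [ 0.22 -0.1  -0.77  0.08 -0.53 -1.74]
   [ 0.2   0.13 -0.87  0.15 -0.22 -1.81]
   [ 0.2   0.13 -0.84  0.14 -0.24 -1.79]
   [ 0.2   0.08 -0.71  0.08 -0.42 -1.72]
   [ 0.19  0.08 -0.57  0.06 -0.55 -1.69]
   [ 0.17  0.2  -0.3   0.04 -0.7  -1.66]
72
   [ 0.21 -0.07 -0.72  0.06 -0.61 -1.72]
   [ 0.2   0.14 -0.81  0.09 -0.32 -1.75]
   [ 0.2   0.14 -0.78  0.09 -0.33 -1.74]
   [ 0.19  0.1  -0.66  0.06 -0.5  -1.7 ]
   [ 0.19  0.1  -0.53  0.04 -0.63 -1.68]
   [ 0.17  0.22 -0.26  0.03 -0.78 -1.65]
75
   [ 0.21 -0.05 -0.67  0.04 -0.69 -1.7 ]
   [ 0.2   0.15 -0.76  0.06 -0.4  -1.71]
   [ 0.2   0.16 -0.73  0.06 -0.42 -1.71]
   [ 0.19  0.11 -0.62  0.04 -0.58 -1.68]
   [ 0.18  0.12 -0.49  0.03 -0.7  -1.67]
   [ 0.17  0.23 -0.22  0.02 -0.85 -1.65]
78
   [ 0.2  -0.02 -0.62  0.03 -0.76 -1.68]
   [ 0.19  0.16 -0.72  0.04 -0.49 -1.69]
   [ 0.19  0.17 -0.69  0.04 -0.5  -1.69]
   [ 0.19  0.13 -0.58  0.03 -0.65 -1.67]
   [ 0.18  0.14 -0.45  0.02 -0.77 -1.66]
   [ 0.17  0.25 -0.18  0.02 -0.93 -1.64]
```

```bash
sed -i 's/^P=np.radians(60)/P=np.radians(70)/' h.py; python3 - <<'E'
from h import *
O=ori(P,1)
r.gripper_close()
r.move_ptp(tcp(0,.03,-.09),O); f0=np.array(r.state()["force"]);print(f0.round(1))
r.move_l(tcp(0,.026,.008),rate=.1); print("in",np.round(r.state()["force"],1))
for t in(0,.12,.25,.4):
    r.move_l(tcp(t,.016,.008),rate=.1); s=r.state();print(t,np.round(s["force"],1),s["time"])
    if np.linalg.norm(s["force"]-f0)>35: break
a=r.read_camera("scene")[100:320,150:430];b=r.read_camera("side")[60:280,180:400]
cv2.imwrite("pics/c.png",cv2.resize(np.hstack([a,b]),None,fx=1.6,fy=1.6))
E
```

```text
[ 0.1 -0.4  0.7]
in [ 1.  -0.5  0.8]
0 [-3.  -1.   0.7] 4.3833
0.12 [-7.2 -1.7  0.6] 4.7417
0.25 [-10.3  -0.9   2.8] 5.1167
0.4 [-1.9 -0.8  0.5] 5.525
```

View pics/c.png

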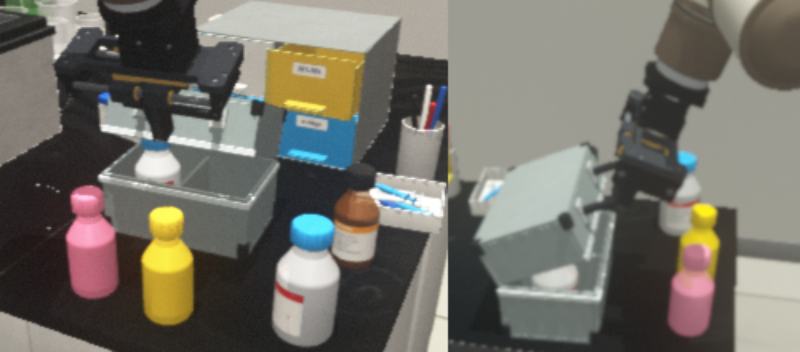

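The lid is up about 0.5 rad on the fingers: in the scene view I'm looking under it. The white bottle, with its cap at (155,145) in the crop, is in the left (+y) compartment, so the right (−y) one is empty. I'll push on over the balance point.

```bash
python3 - <<'E'
from h import *
for t in(.55,.7,.85,1.0,1.15,1.25):
    r.move_l(tcp(t,.014,.008),rate=.1); s=r.state();print(t,np.round(s["force"],1),s["time"])
p=np.array(s["position"])
r.move_l(p-.06*D,rate=.15); r.dwell(.8)
# to view over the tub: tool down, jaws along x
q=np.array([.50,-.10,.32]); 
r.move_ptp(q,np.column_stack([-ez,cx,np.cross(-ez,cx)])); r.open_gripper(); r.dwell(.5)
print(r.state()["time"])
a=r.read_camera("scene");b=r.read_camera("side");np.savez("w1.npz",*cam("wrist"));w=r.read_camera("wrist")
for n,i in(("scene1",a),("side1",b),("wrist1",w)):cv2.imwrite(f"pics/{n}.png",i)
cv2.imwrite("pics/d.png",cv2.resize(np.hstack([a[100:320,150:430],b[60:280,180:400]]),None,fx=1.6,fy=1.6))
E
```

```text
0.55 [-0.3  0.5 -0.1] 6.0583
0.7 [ 0.  -0.1 -1. ] 6.4667
0.85 [-0.4 -0.1 -1. ] 6.875
1.0 [-0.5 -0.3 -0.3] 7.2833
1.15 [-1.5  0.4 -0.3] 7.6917
1.25 [ 0.4  0.9 -0.4] 8.0167Traceback (most recent call last):
  File "<stdin>", line 8, in <module>
rig.IKError: the arm cannot take that pose within its joint ranges
```

```bash
python3 - <<'E'
from h import *
O=np.column_stack([-ez,cx,np.cross(-ez,cx)])
for q in([.5,-.1,.27],[.55,-.1,.27],[.55,-.1,.31],[.58,-.12,.29]):
    s=r.solve_ik(q,O);print(q,None if s is None else np.round(s,2))
print(r.state()["time"],r.state()["position"])
a=r.read_camera("scene");b=r.read_camera("side")
cv2.imwrite("pics/d.png",cv2.resize(np.hstack([a[60:320,150:430],b[20:280,180:400]]),None,fx=1.6,fy=1.6))
E
```

```text
[0.5, -0.1, 0.27] None
[0.55, -0.1, 0.27] None
[0.55, -0.1, 0.31] None
[0.58, -0.12, 0.29] None
9.3667 [ 0.59652543 -0.06353831  0.30318995]
```

View pics/d.png

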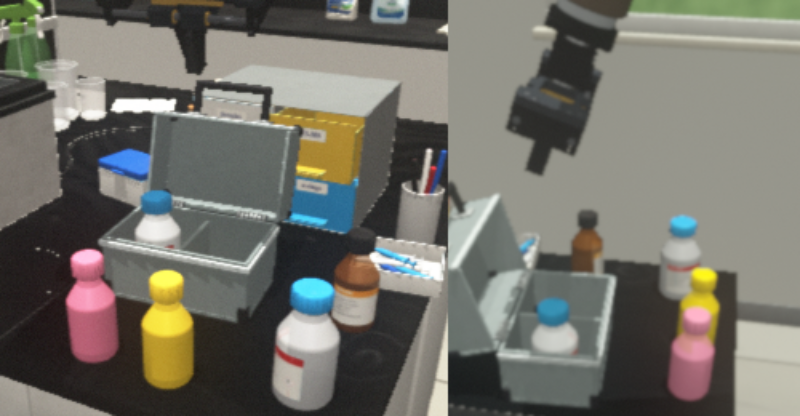

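The lid stands fully open. The white bottle is in the left compartment and the right one is empty. Now I'll measure the pad and the cap from the wrist camera at two places each.

```bash
python3 - <<'E'
from h import *
O=ori(np.pi/2,1)
r.move_ptp([.56,-.09,.30],O); r.open_gripper()
ims=[];C=[]
for q in([.56,-.09,.30],[.56,-.15,.30],[.56,-.27,.27],[.56,-.31,.27]):
    r.move_l(q,rate=.2); C.append(cam("wrist")); w=r.read_camera("wrist"); ims.append(w)
for i in range(4): cv2.imwrite(f"pics/w{i}.png",ims[i])
np.save("C.npy",np.array([np.vstack([c[0],c[1],c[2][None]]) for c in C]))
g=[]
for i in(0,1):
    h=cv2.cvtColor(ims[i],cv2.COLOR_BGR2HSV);m=cv2.inRange(h,(38,60,30),(85,255,255))
    n,l,st,ce=cv2.connectedComponentsWithStats(m)
    k=1+np.argmax(st[1:,4]);print("green",st[k],ce[k].round(1));g.append(cv2.minAreaRect(np.argwhere(l==k)[:,::-1].astype(np.float32)))
print(g)
print("pad",tri((C[0],g[0][0]),(C[1],g[1][0])), "z8:",onz(C[0],g[0][0],.008),onz(C[1],g[1][0],.008),"exp",case-.048*cy)
cv2.imwrite("pics/e.png",cv2.resize(np.vstack([np.hstack(ims[:2]),np.hstack(ims[2:])]),(800,600)))
print(r.state()["time"])
E
```

```text
green [ 234  153   55   64 3330] [261.1 184.2]
green [ 274  158   57   63 3254] [300.9 188.6]
[((260.8849792480469, 184.5252685546875), (53.83517074584961, 62.574459075927734), 1.6365771293640137), ((301.7180480957031, 188.957275390625), (54.80290603637695, 61.83232498168945), 1.9091522693634033)]
pad (array([ 0.58148155, -0.11503947,  0.01593257]), [np.float64(9.607828655946026e-06), np.float64(9.607828655943806e-06)]) z8: [ 0.58340284 -0.11534187  0.008     ] [ 0.58338538 -0.11421572  0.008     ] exp [ 0.58405051 -0.11318679  0.        ]
13.4833
```

View pics/e.png

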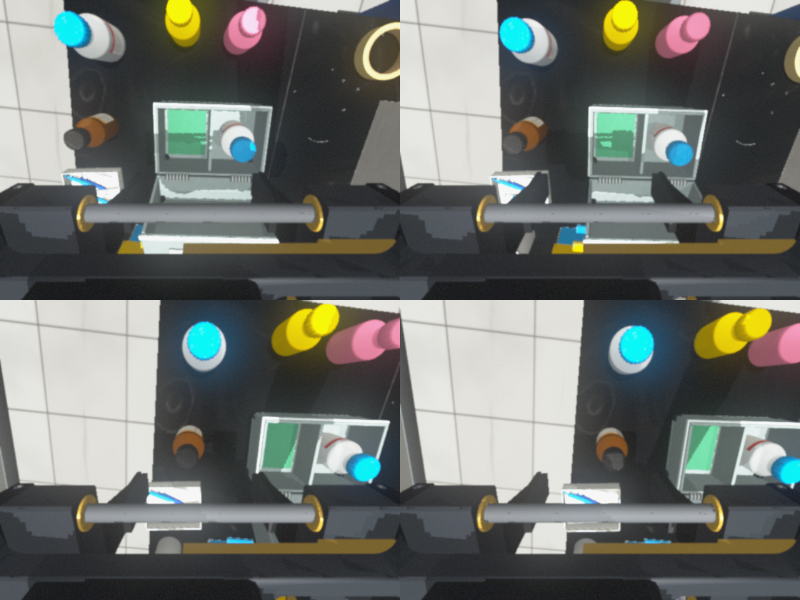

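Pad measured at (0.583, −0.115), within 2 mm of what the case pose gives, with its height about right (16 vs 8 mm, short baseline). Next is the cap, at about (265,216), (298,225) and (105,193) in wrist pictures 2, 3 and 0.

```bash
python3 - <<'E'
from h import *
M=np.load("C.npy");C=[(m[:3],m[3:6],m[6]) for m in M]
px={}
for i,g in((0,(105,193)),(2,(265,216)),(3,(298,225))):
    im=cv2.imread(f"pics/w{i}.png");x0,y0=g[0]-32,g[1]-32;c=im[y0:y0+64,x0:x0+64]
    hs=cv2.cvtColor(c,cv2.COLOR_BGR2HSV);m=((hs[...,2]>35)&(hs[...,2]<95)&(hs[...,1]<90)).astype(np.uint8)
    m=cv2.morphologyEx(m,cv2.MORPH_OPEN,np.ones((3,3)));n,l,st,ce=cv2.connectedComponentsWithStats(m)
    k=min(range(1,n),key=lambda k:np.hypot(*(ce[k]-32))-st[k,4]**.5);px[i]=ce[k]+[x0,y0];print(i,px[i].round(1),st[k])
    o=cv2.resize(c,(250,250));o2=cv2.resize((l==k).astype(np.uint8)*255,(250,250));cv2.imwrite(f"pics/f{i}.png",np.vstack([o,cv2.merge([o2]*3)]))
cv2.imwrite("pics/f.png",np.hstack([cv2.imread(f"pics/f{i}.png") for i in px]))
S,D_=cam("scene"),cam("side")
print("wrist",tri(*[(C[i],px[i]) for i in px]))
print("all",tri(*[(C[i],px[i]) for i in px],(S,(376,211)),(D_,(267.5,158))))
print([onz(C[i],px[i],.120).round(4) for i in px])
O=ori(np.pi/2,1)
for q in([.584,-.285,.121],[.584,-.285,.27],[.58,-.115,.27],[.58,-.118,.129]):
    s=r.solve_ik(q,O);print(None if s is None else np.round(s,2))
E
```

```text
0 [116.7 198.1] [  25    0   39   64 1260]
2 [264.2 221.5] [   0    0   64   64 3079]
3 [298.2 229.7] [   0    0   64   64 3193]
wrist (array([ 0.5986188 , -0.28308701,  0.09891851]), [np.float64(0.0016891476571254528), np.float64(0.0019208374856248553), np.float64(0.0035761440206137666)])
all (array([ 0.59211853, -0.28320483,  0.11020764]), [np.float64(0.006001409057930483), np.float64(0.0009145304583608867), np.float64(0.005735438634058683), np.float64(0.002582130290964003), np.float64(0.0077555866796645105)])
[array([ 0.5896, -0.2714,  0.12  ]), array([ 0.5887, -0.2822,  0.12  ]), array([ 0.5941, -0.2859,  0.12  ])]
[-0.21  0.53 -0.08  0.   -0.96 -1.26]
[-0.21  0.41  0.12  0.   -1.28 -1.26]
[ 0.08  0.31 -0.03  0.   -1.23 -1.54]
[ 0.07  0.43 -0.23  0.   -0.91 -1.54]
```

View pics/f.png

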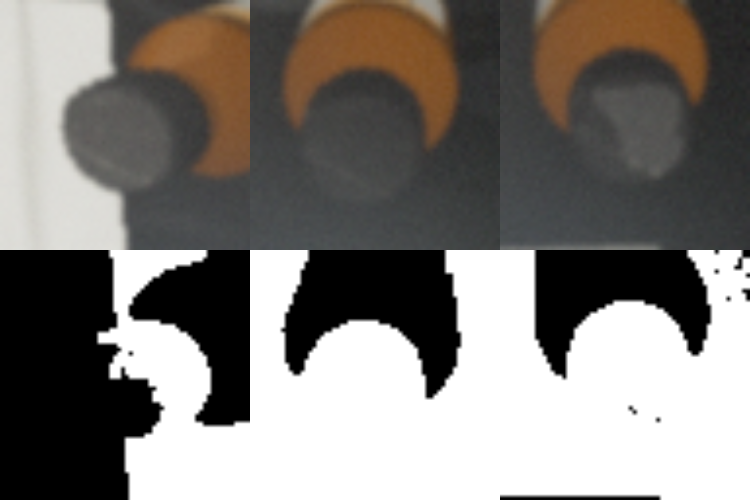

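The colour mask ran into the black worktop, so I read the cap's top disc from the enlarged crops instead: (103.7,195), (261.4,221.6) and (299.5,225.8).

```bash
python3 - <<'E'
from h import *
M=np.load("C.npy");C=[(m[:3],m[3:6],m[6]) for m in M]
o=[(C[0],(103.7,195)),(C[2],(261.4,221.6)),(C[3],(299.5,225.8))]
S,D_=cam("scene"),cam("side")
print("wrist",tri(*o)); print("all",tri(*o,(S,(376,206)),(D_,(267.5,154))))
print([onz(c,p,.125).round(4) for c,p in o+[(S,(376,206)),(D_,(267.5,154))]])
E
```

```text
wrist (array([ 0.58823156, -0.28520318,  0.12137744]), [np.float64(0.0011524746140415799), np.float64(0.00045110697725442913), np.float64(0.0007194926516981425)])
all (array([ 0.58700916, -0.28524522,  0.12264174]), [np.float64(0.0009431525383748513), np.float64(0.0011525219437339418), np.float64(0.0014273390672385024), np.float64(0.0006294401506983591), np.float64(0.0024960395608663003)])
[array([ 0.5858, -0.2828,  0.125 ]), array([ 0.5873, -0.285 ,  0.125 ]), array([ 0.5876, -0.2857,  0.125 ]), array([ 0.583 , -0.2866,  0.125 ]), array([ 0.5834, -0.2794,  0.125 ])]
```

The five rays meet within 2.5 mm: cap top at (0.587, −0.285, 0.123), against 0.125 given. Grasping now.

```bash
python3 - <<'E'
from h import *
O=ori(np.pi/2,1)
r.move_ptp([.5865,-.285,.19],O); r.move_l([.5865,-.285,.119],rate=.08); print("down",np.round(r.state()["force"],1))
r.gripper_close(); s=r.state(); print("open",s["opening"],np.round(s["force"],1),s["position"])
r.move_l([.5865,-.285,.275],rate=.12); r.dwell(.3); s=r.state(); print("lift",s["opening"],np.round(s["force"],1),s["time"])
a=r.read_camera("scene");b=r.read_camera("side")
cv2.imwrite("pics/g.png",cv2.resize(np.hstack([a[60:320,150:430],b[20:280,180:400]]),None,fx=1.6,fy=1.6))
E
```

```text
down [ 0.1 -0.6  0.2]
open 0.38152193577684046 [ 0.1 -0.3 -0.1] [ 0.58657815 -0.28510649  0.1190067 ]
lift 0.3887744287066207 [-0.4 -1.  -2.6] 17.6417
```

View pics/g.png

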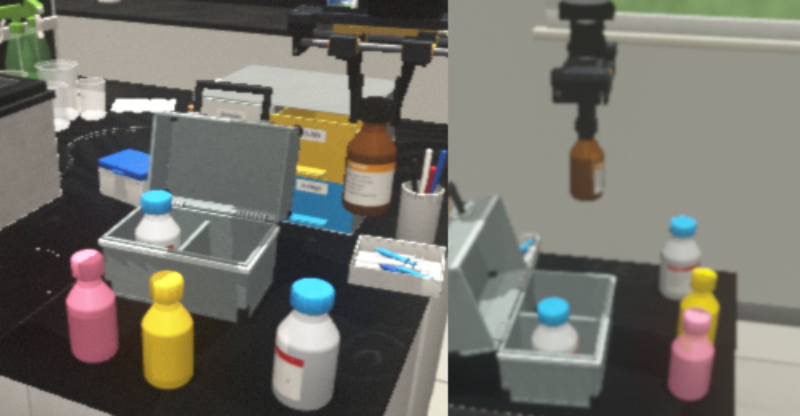

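The bottle is held upright by the cap (opening 34 mm, weight 2.5 N). I'll lower it into the right compartment.

```bash
python3 - <<'E'
from h import *
x,y=.580,-.117
r.move_l([x,y,.275],rate=.15); r.dwell(.3); f0=np.array(r.state()["force"]); print(f0.round(1))
r.move_l([x,y,.135],rate=.1); print(np.round(r.state()["force"]-f0,1))
z=.135
while z>.122:
    z-=.001; r.move_l([x,y,z],rate=.03); f=np.array(r.state()["force"])-f0
    if f[2]>3: break
s=r.state();print("z",z,s["position"],f.round(1),s["opening"])
r.dwell(.3)
b=r.read_camera("side");a=r.read_camera("scene")
cv2.imwrite("pics/i.png",cv2.resize(np.hstack([a[60:320,150:430],b[20:280,180:400]]),None,fx=1.6,fy=1.6)); print(s["time"])
E
```

```text
[ 0.3  0.5 -1.5]
[-1.   0.1 -1.1]
z 0.126 [ 0.5804393  -0.11700277  0.12691256] [-0.2  0.6  5.7] 0.38479601125129925
23.1167
```

View pics/i.png

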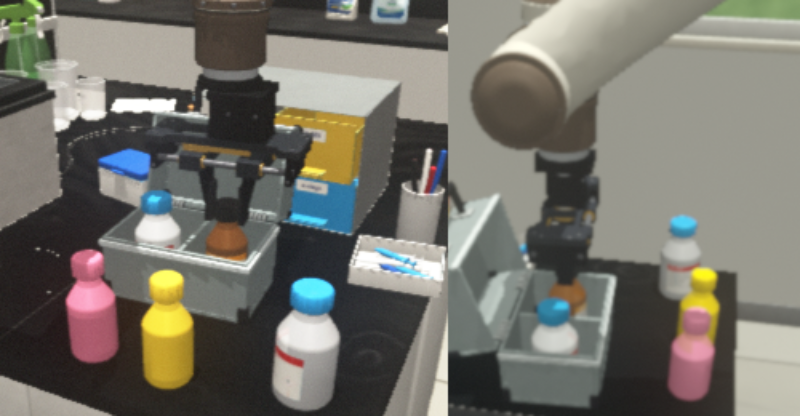

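Contact came at TCP z 0.127, exactly where the pad (8 mm) predicts, and the bottle is upright. Releasing and retreating.

```bash
python3 - <<'E'
from h import *
r.open_gripper(); print(np.round(r.state()["force"],1))
r.move_l([.580,-.117,.27],rate=.12); r.move_l([.50,-.117,.30],rate=.2); r.dwell(.5); s=r.state(); print(s["time"],np.round(s["force"],1))
b=r.read_camera("side");a=r.read_camera("scene");w=r.read_camera("wrist")
o=np.hstack([a[60:320,150:430],b[20:280,180:400]]);w=w[100:300,100:460]
cv2.imwrite("pics/j.png",np.vstack([cv2.resize(o,(800,320+96)),cv2.copyMakeBorder(cv2.resize(w,(324,180)),0,0,0,476,0)]))
E
```

```text
[0.1 0.2 0. ]
27.05 [-0.3 -0.2  0.4]
```

View pics/j.png

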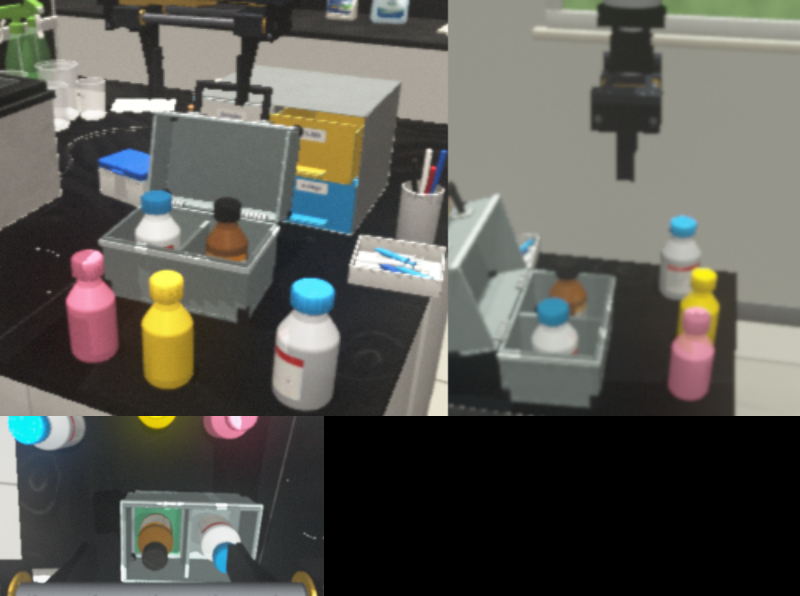

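The picture shows the brown bottle upright on the green pad, the lid on its stop, both white bottles where they were and the gripper clear.

```bash
python3 -c "
from rig import r
r.sign_off()"
```

```text
the job is handed in; nothing more can be done
```

I opened the lid onto its stop, stood the brown bottle upright on the green pad in the right-hand compartment, and handed the job in at about 27 s of the 51 s allowed.

**Lid:** I pushed the handle bar up and over with closed fingers pitched 70° down. The force stayed at about 11 N or less at the points I checked, and the springs took the lid on to its stop.

**Bottle:** I gripped it by the cap (34 mm opening). It touched down with the TCP at z = 0.127 m, exactly where an 8 mm pad should put it, and I let go only then.

**Last checks:** the final pictures show the lid fully open, the brown bottle upright on the pad, both white bottles unmoved by eye, and the gripper clear with no force on it. I had no direct reading of the lid angle, so "on its stop" is judged from the pictures.

**What failed or disagreed:**
- The wrist camera's short baseline put the pad top at 16 mm instead of 8 mm; the touchdown confirmed 8 mm.
- The automatic mask for the cap ran into the black worktop, so I read the cap by eye; the five rays then met within 2.5 mm.
- One viewing pose was out of joint range and was refused, so nothing moved.

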